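Pinch out the dust-filter cassette and check both faces

ROBOT

A 6-joint arm with a two-finger parallel gripper is mounted at the origin on the work surface. World frame = base frame: x ahead of the robot, y to its left, z up, the work surface at z = 0. Lengths are in mm, angles in degrees, forces in N, time in s.
With the tool pointing down it reaches from about 350 to 850 mm from the base axis. Payload 8.1 kg.
Tool frame: the origin (TCP) lies midway between the tips of the shut fingers; the grasp point (between the pads) lies hold_point_z behind it (hold_point_z is the distance from the TCP to the grasp point, in mm); z points along the fingers, x is the direction in which the jaws open and shut, and the axes are right-handed (so a half turn about z gives the same grasp; the last joint's range is limited). The gripper opens to 85 mm and grips with 20 to 120 N. Pads are 22 mm wide; open, the fingers measure 114 mm over their backs; the gripper's body (76 mm by 85 mm) begins 54 mm behind the grasp point. The pads swing forward as they close: fully open they stand 13 mm farther back than shut.
Start: joints at [63.862, 7.471, 85.268, -0, 87.261, -4.893], TCP at [217.396, 559.236, 231.292] pointing down, gripper open.
Joint ranges: [-169.43, 169.43], [-51.17, 129.36], [1.28, 143.12], [-76.62, 256.62], [0, 156.53], [-152.29, 152.29]. Speed limits (degrees/s): [136.94, 136.94, 159.86, 180, 180, 180].

INTERFACE

Orientations are given as [roll, pitch, yaw] about the fixed x, y, z axes, in that order (R = Rz(yaw) Ry(pitch) Rx(roll)).
In Python, from bench import * gives the robot as it stands.
- The arm moves only by the shell command python3 -m pendant 'ROWS' [OPENING] [FORCE]. ROWS is JSON, a list that holds one entry, the list of rows, each a list of 4 numbers: the shift along the tool's x, y, z normalised to -1 to 1, where 1 is 0.02 m, then the turn about the tool's z normalised to -1 to 1, where 1 is 0.08 rad. A call has exactly 10 rows; each row shifts and turns the pose as measured when the row begins, along the tool's axes as they then stand; what a row does not reach is not made up. A row lasts 1/12 s, in which the tool goes at most 41.7 mm and 7.16 degrees, less where a joint would pass 70% of its speed; a pose out of reach is approached as far as the arm can. A call with a number of a shift or a turn outside -1 to 1 is refused whole. A call with a gripper value outside its range is refused whole. OPENING is the gripper's target within -1 to 1 (fully open at 1, half-way at 0, shut at -1), set as the call begins (- or left out, the last holds). The fingers move at their own pace and stop on an object; FORCE is the grip in N (left out, the last holds). Time passes only in rows, so rows that do not move let the fingers close, or fill a call up. It gives the time, the measured TCP pose, the force and the opening at its end, in the units of the state.
- sense(): the state, without advancing time (a new reading comes with each control period).
- snapshot(name): name is "scene" or "top"; returns the picture (384x512x3 uint8, red, green, blue); there is no depth.
- calibration(name): a dict with "mtx" (3x3 intrinsics, pixels), "world_to_cam" (4x4, takes a point from world to camera coordinates). Camera axes: x right, y down, z forward; pixel columns grow to the right and rows downward; lengths in mm; the calibration is good to about 2 mm. A picture is of the moment at which its call begins. calibration takes no time and is no camera call.
- hand_in(): hands the job in, once; it reports no verdict.
The state is a dict: "time": time; "joint_pos": joint angles; "qd": joint speeds; "joint_efforts": joint torques, N m; "tool_pos": TCP position; "tcp_rot": TCP orientation; "ft_force": force on the tool from outside, world axes, zero at the start; "wrist_torque": the same for the moment, N m; "finger_gap": finger opening in mm.
Only numpy, scipy, OpenCV 4.12 (cv2) and the standard library are available. Lean on these libraries where they do the work, as an engineer would, in place of code of your own. Each camera call takes 0.05 s, during which the arm holds its last target.

TASK

Pinch the two side catches of the filter cassette together and lift it straight up, free of the dust extractor. Keeping the catches pinched all the time, hold it upright and square in front of the magnifier's lens, centred on the lens and about 100 mm from it, first with its ribbed face towards the lens for about a second, then turned half round with the plain face towards it. Finish like that, still holding the cassette in the air by its pinched catches; do not put it down or let go, and leave the cup, the jar and the stamp alone.

Things in the scene. Friction and masses are not known exactly. Their poses are not given: they have to be found in the camera images.
- extractor: Fixed desktop dust extractor: grey box 150 (x) x 190 (y) x 80 mm high, origin at the centre of its underside, louvred front on -x. A slot 32 (x) x 66 (y) mm in the middle of its flat top holds the cassette, on a floor 10 mm above the underside. The slot's rim is 8 mm thick; below it the pocket is 92 mm long in y, and the catches hook under the rim.
- cassette: Filter cassette, 0.15-0.35 kg, loose, upright in the slot, axes as the extractor's; origin: centre of its underside. Filter part 28 (x) x 60 (y) x 48 mm high, above it a white neck 28 x 36 mm up to 100 mm; seated, the top 30 mm shows. Filter face on +x ribbed (four level bars), on -x plain paper. A raised grey bar on the neck's top runs along the +x (ribbed) edge.
- filter_centre (a point): Middle of the cassette's filter part, 24 mm above the cassette's origin, halfway between the ribbed and the plain face; axes as the cassette's.
- catch_left (a joint): Black spring catch on the cassette's +y side: 0 sprung out, 0.007 m fully pressed in towards the middle of the cassette. The spring needs about 2 N to start and 8 N to be fully in; a firm stop then takes the grip. From about 0.005 m on both sides the hooks are clear of the rim.
- catch_right (a joint): The same catch on the cassette's -y side.
- catch_left_pad (a point): Middle of the outer gripping face of the +y catch, 94 mm above the cassette's origin (24 mm above the extractor's top while seated), 31 mm from its middle when sprung. The face is 18 mm wide (x) and stands 36 mm above the extractor's top. Over both catches: 62 mm, pinched 48 mm. The hooks below reach 38 mm out from the middle (31 mm pressed in).
- catch_right_pad (a point): The same point on the -y catch.
- magnifier: Inspection magnifier on a stand, fixed: a round white head 88 mm in diameter whose centre is 150 mm above the table, on a post with a round foot; 194 mm high. Origin on the table below the lens. The lens looks along the magnifier's -x.
- lens (a point): Centre of the lens's front face, 150 mm above the table; axes as the magnifier's: the lens looks out along -x, y is sideways, z up. The cassette's +x along the lens's +x shows the ribbed face to the lens.
- bisque_cup: Bystander: loose terracotta cup, 76 mm in diameter, 75 mm high, origin under its centre.
- glaze_jar: Bystander: loose white jar, 60 mm in diameter, 85 mm high, origin under its centre.
- stamp: Bystander: loose turned wooden stamp, 38 mm in diameter, 64 mm high, origin under its centre.
Not all that is in view belongs to the job. There is more than one size of the cassette; the job needs the largest.

How it is judged (in metres and radians):
On the way, in this order (a step that is already met when the one before it is completed fails the run):
1. the cassette is lifted out, its underside above the extractor's top, with both catches pinched by the fingers (value of joint each of catch_left, catch_right above 0.005 m and contact force between the fingers and cassette above 3 N and z of cassette in the frame of extractor above 0.085 m), for 0.2 s.
2. the ribbed face is held upright in front of the lens (value of joint each of catch_left, catch_right above 0.005 m and contact force between the fingers and cassette above 3 N and x of lens in the frame of cassette between 0.06 and 0.18 m and y of filter_centre in the frame of lens between -0.04 and 0.04 m and z of filter_centre in the frame of lens between -0.04 and 0.04 m and angle between the x axis of cassette and the x axis of lens, either way round below 0.5 rad and angle between cassette's own z axis and vertical below 0.35 rad), for 0.5 s.
At the end, for the whole second after the job is handed in: Held by both catches, each in over 5 mm, fingers pressing over 3 N; plain face to the lens, middle 60-180 mm from it, within 40 mm of its axis, square within 0.5 rad, upright within 0.35; underside over 80 mm above the table; still, touching neither extractor, magnifier nor bystanders (value of joint each of catch_left, catch_right above 0.005 m and contact force between the fingers and cassette above 3 N and x of lens in the frame of cassette between -0.18 and -0.06 m and y of filter_centre in the frame of lens between -0.04 and 0.04 m and z of filter_centre in the frame of lens between -0.04 and 0.04 m and angle between the x axis of cassette and the x axis of lens, either way round below 0.5 rad and angle between cassette's own z axis and vertical below 0.35 rad and height (world z) of cassette above 0.08 m and linear speed of cassette below 0.03 m/s and contact force between cassette and extractor below 0.2 N and contact force between cassette and magnifier below 0.2 N and contact force between cassette and bisque_cup below 0.2 N and contact force between cassette and glaze_jar below 0.2 N and contact force between cassette and stamp below 0.2 N); the arm keeps its last pose, push and grip.
It fails at once if a bystander is moved more than 30 mm or knocked over (distance of any of bisque_cup, glaze_jar, stamp from where it was at the start of the episode above 0.03 m or angle between any of bisque_cup, glaze_jar, stamp's own z axis and vertical above 0.5 rad).
It fails at once if a catch is let go after the cassette has left the extractor (distance between cassette and extractor above 0.12 m and value of joint any of catch_left, catch_right below 0.003 m).
It also fails if it takes over 45 s, if anything falls off the work surface, if the arm or the gripper's body presses on something with over 40 N, if the wrist force passes 120 N, or if a joint passes its speed limit or range.

## Working session

There is one attempt and no reset: what is moved stays moved. The work goes in short steps, Python scripts to look and compute and a shell command to move; the robot and the scene stay as the last step left them, time stands still between calls to the robot, and variables do not carry over. Pictures are saved under pics/ and viewed, and the job is handed in when it is done.

```bash
mkdir -p pics; ls
python3 - <<'E'
from bench import *
import cv2
print(sense())
for n in ["scene","top"]:
    im=snapshot(n); cv2.imwrite(f"pics/{n}0.png",im[:,:,::-1]); c=calibration(n); print(n,c["mtx"],c["world_to_cam"])
E
```

```text
pics
{'time': 0.0, 'joint_pos': array([ 6.38604154e+01,  7.51506138e+00,  8.53294970e+01, -8.91900928e-04,
        8.72611369e+01, -4.89095159e+00]), 'qd': array([-0.00576974, -0.00271827, -0.01146073, -0.05703679,  0.00571092,
       -0.07275627]), 'joint_efforts': array([ 4.27404419e-03, -5.69403577e+01, -5.00546265e+01, -1.64990104e-05,
        1.47942145e-02, -3.68564315e-05]), 'tool_pos': array([217.17091651, 558.72985842, 230.24282878]), 'tcp_rot': array([-1.79991876e+02,  1.05386361e-01,  6.87514179e+01]), 'ft_force': array([0.07456005, 0.15529003, 0.18041877]), 'wrist_torque': array([-0.032552  ,  0.05114787,  0.03797309]), 'finger_gap': 85.7834161699808}
scene [[375.68108682   0.         255.54792527]
 [  0.         375.68108682 187.80341453]
 [  0.           0.           1.        ]] [[-2.93018803e-01  9.56078385e-01 -7.35545398e-03  1.63257400e+02]
 [ 6.37116411e-01  1.89515621e-01 -7.47105419e-01 -3.22381956e+02]
 [-7.12897369e-01 -2.23602216e-01 -6.64664870e-01  1.48446681e+03]
 [ 0.00000000e+00  0.00000000e+00  0.00000000e+00  1.00000000e+00]]
top [[418.29120916   0.         253.43552921]
 [  0.         418.29120916 189.19608026]
 [  0.           0.           1.        ]] [[ 1.64771412e-02 -9.99805919e-01  1.07994256e-02  2.74712432e+00]
 [-9.94611653e-01 -1.74952809e-02 -1.02184025e-01  6.55874757e+02]
 [ 1.02353132e-01 -9.05753396e-03 -9.94706890e-01  1.04484875e+03]
 [ 0.00000000e+00  0.00000000e+00  0.00000000e+00  1.00000000e+00]]
```

View pics/scene0.png

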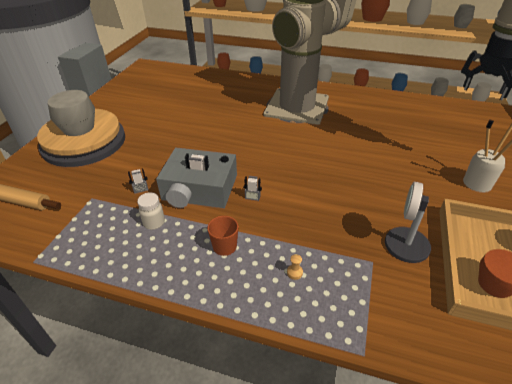

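View pics/top0.png

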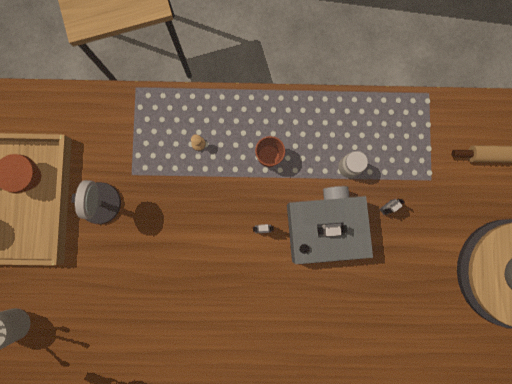

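The scene view shows the extractor with its cassette at (197,162), two smaller decoy cassettes at (137,180) and (253,187), and the magnifier at (412,215). In the top view the extractor is centred near (330,229) and the magnifier near (90,200). I'll zoom in next.

Run:
```python
import cv2,numpy as np
t=cv2.imread("pics/top0.png"); s=cv2.imread("pics/scene0.png")
a=cv2.resize(t[175:275,275:385],None,fx=7,fy=6*7/6,interpolation=cv2.INTER_CUBIC)[:600,:790]
a=cv2.resize(t[180:275,280:380],(600,570),interpolation=cv2.INTER_CUBIC)
cv2.imwrite("pics/z1.png",a)
cv2.imwrite("pics/z2.png",cv2.resize(s[140:215,150:250],(800,600),interpolation=cv2.INTER_CUBIC))
cv2.imwrite("pics/z3.png",np.hstack([cv2.resize(t[170:230,65:125],(400,400),interpolation=cv2.INTER_CUBIC),cv2.resize(s[170:270,370:450],(400,500),interpolation=cv2.INTER_CUBIC)[:400]]))
```

```text
(no output)
```

View pics/z1.png

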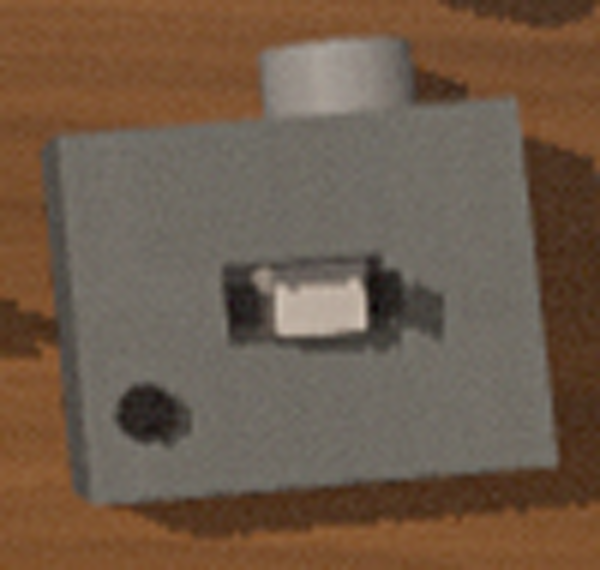

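View pics/z2.png

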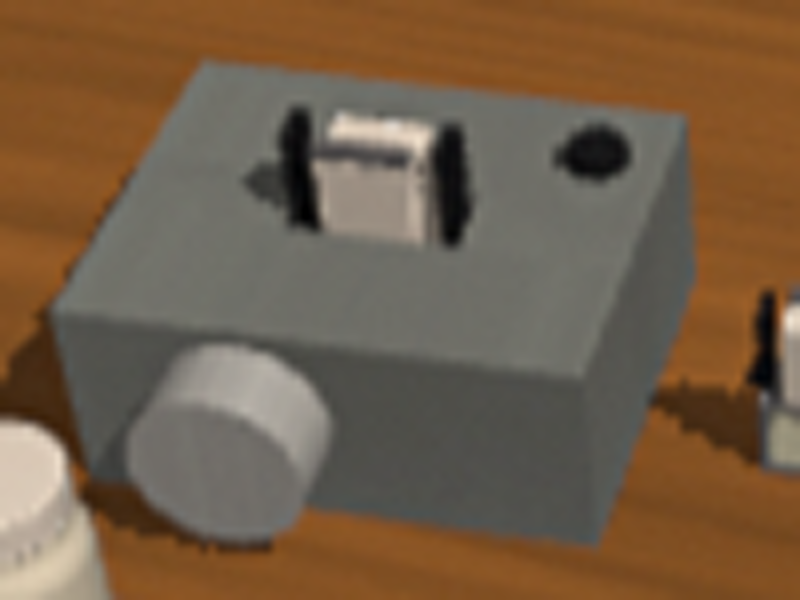

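View pics/z3.png

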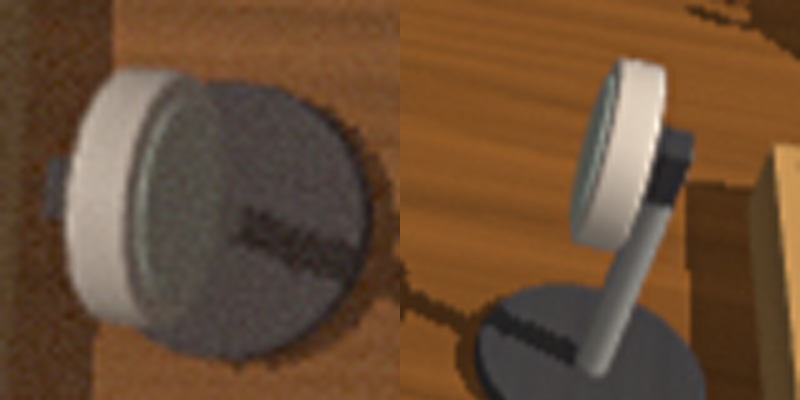

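```bash
cat > h.py <<'E'
import numpy as np
from bench import calibration
C={n:calibration(n) for n in("scene","top")}
def ray(n,u,v):
    M=np.array(C[n]["world_to_cam"]);K=np.array(C[n]["mtx"])
    d=M[:3,:3].T@np.linalg.solve(K,[u,v,1]);return -M[:3,:3].T@M[:3,3],d/np.linalg.norm(d)
def onz(n,u,v,z):
    o,d=ray(n,u,v);return o+d*(z-o[2])/d[2]
def tri(a,b):
    o1,d1=ray("top",*a);o2,d2=ray("scene",*b)
    s=np.linalg.lstsq(np.c_[d1,-d2],o2-o1,rcond=None)[0]
    p,q=o1+s[0]*d1,o2+s[1]*d2;return (p+q)/2,np.linalg.norm(p-q)
def proj(n,p):
    M=np.array(C[n]["world_to_cam"]);c=M[:3,:3]@p+M[:3,3];q=C[n]["mtx"]@c;return q[:2]/q[2]
E
python3 - <<'E'
from h import *
import cv2
np.set_printoptions(precision=1,suppress=True)
zt=lambda x,y:(280+x/6-.4,180+y/6-.4)
P=[onz("top",*zt(*p),80)[:2] for p in[(62,137),(515,98),(557,465),(90,502)]]
print(P)
for i in range(4):
    e=P[(i+1)%4]-P[i];print(np.linalg.norm(e),np.degrees(np.arctan2(e[1],e[0])))
print("ctr",np.mean(P,0))
# scene corners
zs=lambda x,y:(150+x/8-.4,140+y/8-.4)
S=[onz("scene",*zs(*p),80)[:2] for p in[(203,60),(688,117),(583,380),(55,312)]]
print(S,np.mean(S,0))
for i in range(4):
    e=S[(i+1)%4]-S[i];print(np.linalg.norm(e),np.degrees(np.arctan2(e[1],e[0])))
# cassette top white block z=110
for n,z,pts in(("top",zt,[(275,275),(365,275),(368,333),(277,338)]),("scene",zs,[(335,110),(440,125),(427,165),(318,155)])):
    Q=[onz(n,*z(*p),110)[:2] for p in pts];print(n,Q,np.mean(Q,0))
# blobs
print("cup rim", onz("top",270,151,75)); print("jar",onz("top",356,162,85)); print("stamp",onz("top",198,141,64))
# magnifier
zm=lambda x,y:(65+x*.15-.4,170+y*.15-.4)
zn=lambda x,y:(370+(x-400)/5-.4,170+y/5-.4)
print("lens top",onz("top",*zm(180,203),150),"block",onz("top",*zm(57,188),150),"foot",onz("top",*zm(250,220),5))
print("lens tri",tri(zm(180,203),zn(600,145)))
print("front rim ends",onz("top",*zm(195,76),150),onz("top",*zm(155,326),150))
print("back rim ends",onz("top",*zm(125,70),150),onz("top",*zm(95,318),150))
print("block tri", tri(zm(57,188),zn(678,160)))
E
python3 - <<'E'
import cv2,numpy as np
t=cv2.imread("pics/top0.png"); s=cv2.imread("pics/scene0.png")
cv2.imwrite("pics/z4.png",cv2.resize(t[175:225,70:125],(660,600),interpolation=cv2.INTER_CUBIC))
E
```

```text
[array([619.8, -76. ]), array([ 639.1, -262.5]), array([ 490., -278.]), array([472.2, -88.5])]
187.49841031319494 -84.09056827402851
149.9404120821009 -174.0873941346426
190.3374785867709 95.36357117151519
148.15396313124546 4.817962025261647
ctr [ 555.3 -176.2]
[array([ 487.6, -277.7]), array([469.5, -88.3]), array([618.6, -73.2]), array([ 637.4, -260.3])] [ 553.3 -174.9]
190.3428057211176 95.46340589468319
149.93791474865432 5.753219477095527
187.99325798314612 -84.2610568801919
150.87211885747527 -173.35539373269225
top [array([ 564.3, -158. ]), array([ 564.9, -193.7]), array([ 542. , -194.8]), array([ 539.5, -158.8])] [ 552.7 -176.3]
scene [array([ 539.1, -195.7]), array([ 536.7, -156.3]), array([ 559.5, -151.6]), array([ 565. , -190.5])] [ 550.1 -173.5]
cup rim [748.3 -25.6  75. ]
jar [ 722.6 -238.6   85. ]
stamp [772.8 156.5  64. ]
lens top [612.4 384.  150. ] block [616.8 426.2 150. ] foot [616.3 410.7   5. ]
lens tri (array([611.9, 384.4, 154.4]), np.float64(4.008779266966999))
front rim ends [656.2 381.3 150. ] [570.2 390.1 150. ]
back rim ends [657.9 405.4 150. ] [572.6 410.6 150. ]
block tri (array([616.2, 420.4, 159.4]), np.float64(3.3279841710769347))
```

View pics/z4.png

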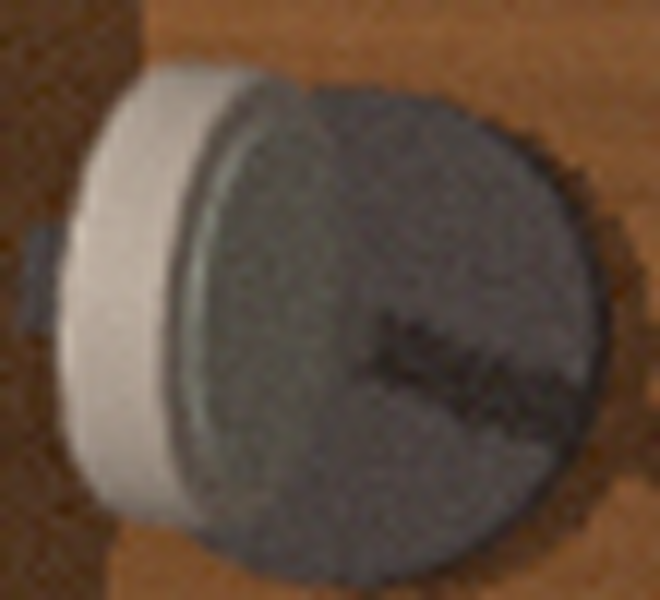

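Cassette and extractor are at about (554,-175.5) with a yaw of 5.4°; the 150×190 edges check out. The lens is at about (612,384,150) with its x axis at a yaw of 84°. I'll grasp with the tool at yaw 95.4, hold at 174 (about -148 on joint 6, so I'll stop short of that), and finish at -6.

```bash
python3 - <<'E'
import bench
print([n for n in dir(bench) if not n.startswith('_')])
print(getattr(bench,'hold_point_z',None))
E
python3 -m pendant '[[[-1,1,0,0],[-1,1,0,0],[-1,1,0,0],[-1,1,0,0],[-1,1,0,0],[-1,1,0,0],[-1,1,0,0],[-1,1,0,0],[-1,1,0,0],[-1,1,0,0]]]' 1
```

```text
['PlanningError', 'calibration', 'hand_in', 'hold_point_z', 'sense', 'snapshot']
18.700000000000003
time: 0.93
tool_pos: [330.2, 291.1, 224.0]
tcp_rot: [-179.7, 0.6, 69.3]
ft_force: [0.3, -0.3, -0.7]
finger_gap: 85.4
```

```bash
python3 -m pendant '[[[-0.95,1,0,0],[-0.95,1,0,0],[-0.95,1,0,0],[-0.95,1,0,0],[-0.95,1,0,0],[-0.95,1,0,0],[-0.95,1,0,0],[-0.95,1,0,0],[-0.95,1,0,0],[-0.95,1,0,0]]]' 1
python3 -m pendant '[[[-0.9,0.95,0,0],[-0.9,0.95,0,0],[-0.9,0.95,0,0],[-0.9,0.95,0,0],[-0.9,0.95,0,0],[-0.9,0.95,0,0],[0,0,0,-0.8],[0,0,0,-0.8],[0,0,0,-0.8],[0,0,0,-0.8]]]'
```

```text
time: 1.77
tool_pos: [450.9, 28.2, 222.0]
tcp_rot: [-179.6, 0.7, 69.3]
ft_force: [0.2, -0.1, 0.1]
finger_gap: 85.3
time: 2.6
tool_pos: [520.1, -127.9, 216.6]
tcp_rot: [-178.9, 0.6, 83.9]
ft_force: [0.8, -0.2, -0.6]
finger_gap: 85.4
```

```bash
python3 -m pendant '[[[0,0,0,-0.9],[0,0,0,-0.9],[0,0,0,-0.7],[-0.5,0.3,0,0],[-0.5,0.3,0,0],[-0.5,0.3,0,0],[-0.5,0.3,0,0],[-0.5,0.3,0,0],[0,0,0,0],[0,0,0,0]]]'
python3 - <<'E'
from bench import *
import cv2
print(sense()["tool_pos"],sense()["tcp_rot"])
for n in ["scene","top"]:
    im=snapshot(n); cv2.imwrite(f"pics/{n}1.png",im[:,:,::-1])
E
```

```text
time: 3.43
tool_pos: [554.7, -177.0, 210.6]
tcp_rot: [-178.3, 0.1, 96.1]
ft_force: [-0.9, 0.8, 0.1]
finger_gap: 85.2
[ 554.73639857 -177.03355604  210.63312866] [-1.78332590e+02  9.05814682e-02  9.61082027e+01]
```

```bash
python3 -m pendant '[[[0,0,0.5,0],[0,0,0.5,0],[0,0,0.5,0],[0,0,0.5,0],[0,0,0.5,0],[0,0,0.5,0],[0,0,0.5,0],[0,0,0,0],[0,0,0,0],[0,0,0,0]]]'
python3 - <<'E'
from bench import *
import cv2,numpy as np
im=[cv2.resize(snapshot(n)[y:y+90,x:x+90,::-1],(400,400)) for n,x,y in[("scene",150,110),("top",285,185)]]
cv2.imwrite("pics/d.png",np.hstack(im)); print(sense()["tool_pos"],sense()["tcp_rot"])
E
```

```text
time: 4.37
tool_pos: [549.3, -174.0, 130.2]
tcp_rot: [-178.1, -0.1, 96.2]
ft_force: [0.9, 0.4, -0.3]
finger_gap: 85.6
[ 549.84633618 -174.2714855   131.00729424] [-1.78150342e+02 -2.93655980e-02  9.62340605e+01]
```

View pics/d.png

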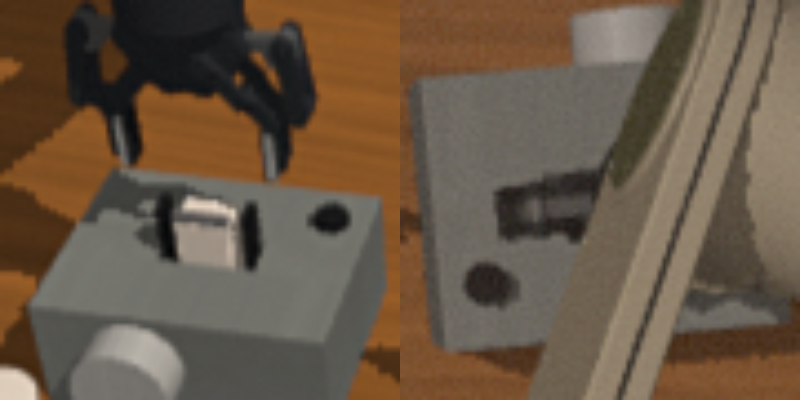

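The scene view shows the open fingers straddling the catches, at zoomed (125,150) and (270,165). I'm correcting x by +5 and going down.

```bash
python3 -m pendant '[[[-0.02,0.1,0.3,0],[-0.02,0.1,0.3,0],[-0.02,0.1,0.3,0],[-0.01,0.05,0.3,0],[0,0.02,0.3,0],[0,0,0.1,0],[0,0,0,0],[0,0,0,0],[0,0,0,0],[0,0,0,0]]]'
```

```text
time: 5.3
tool_pos: [558.4, -175.6, 96.9]
tcp_rot: [-178.3, 0.1, 96.2]
ft_force: [1.1, -0.5, 0.2]
finger_gap: 85.5
```

```bash
python3 -m pendant '[[[0,-0.05,0.2,0],[0,-0.05,0.2,0],[0,-0.03,0.2,0],[0,0,0,0],[0,0,0,0],[0,0,0,0],[0,0,0,0],[0,0,0,0],[0,0,0,0],[0,0,0,0]]]'
python3 - <<'E'
from bench import *
import cv2,numpy as np
im=[cv2.resize(snapshot(n)[y:y+75,x:x+75,::-1],(600,600)) for n,x,y in[("scene",160,120)]]
cv2.imwrite("pics/d2.png",np.hstack(im)); print(sense()["tool_pos"],sense()["tcp_rot"],sense()["ft_force"])
E
```

```text
time: 6.13
tool_pos: [555.7, -176.3, 84.8]
tcp_rot: [-178.4, 0.1, 96.2]
ft_force: [-0.4, -0.4, -0.0]
finger_gap: 85.4
[ 555.67770055 -176.27000786   84.83621669] [-1.78393159e+02  1.05458447e-01  9.62288097e+01] [-0.29415437  0.6096564   0.44092351]
```

View pics/d2.png

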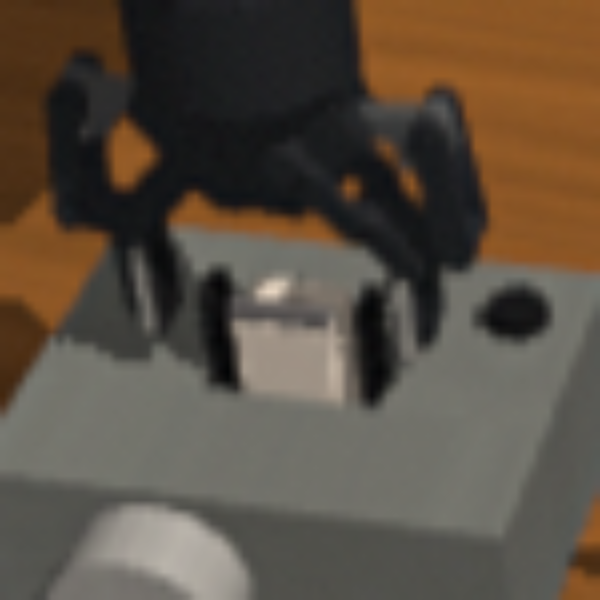

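Both fingers straddle the catches, but the -y gap (zoomed 165–205) is larger than the +y gap (385–405). I'll shift about 3 mm to +y, then close.

```bash
python3 -m pendant '[[[0.14,-0.02,0.06,0],[0,0,0,0],[0,0,0,0],[0,0,0,0],[0,0,0,0],[0,0,0,0],[0,0,0,0],[0,0,0,0],[0,0,0,0],[0,0,0,0]]]' -1 40
python3 - <<'E'
from bench import *
import cv2,numpy as np
im=[cv2.resize(snapshot(n)[y:y+75,x:x+75,::-1],(600,600)) for n,x,y in[("scene",160,120)]]
cv2.imwrite("pics/d3.png",np.hstack(im)); print(sense()["tool_pos"],sense()["finger_gap"],sense()["ft_force"])
E
```

```text
time: 7.02
tool_pos: [556.6, -174.6, 86.3]
tcp_rot: [-178.6, 0.3, 96.2]
ft_force: [-0.0, -0.1, 0.6]
finger_gap: 42.7
[ 556.68702778 -174.63877242   86.29210602] 42.91789583274158 [ 0.24924414 -0.76664199  0.80101915]
```

View pics/d3.png

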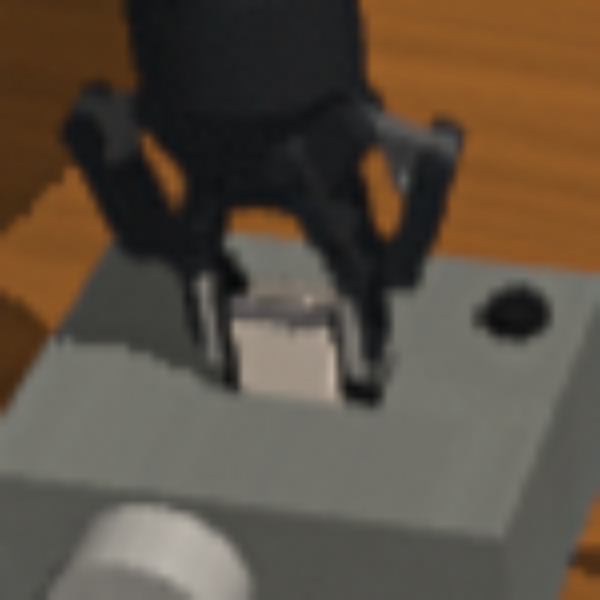

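The fingers stopped at 42.8 mm. I expected 48 when pinched and would have seen 36 on the bare neck, so they are on the catches. I'll lift gently and check the force.

```bash
python3 -m pendant '[[[0,0,-0.1,0],[0,0,-0.2,0],[0,0,-0.2,0],[0,0,-0.2,0],[0,0,-0.2,0],[0,0,-0.2,0],[0,0,-0.2,0],[0,0,-0.2,0],[0,0,-0.2,0],[0,0,0,0]]]'
python3 - <<'E'
from bench import *
import cv2,numpy as np
im=[cv2.resize(snapshot(n)[y:y+75,x:x+75,::-1],(600,600)) for n,x,y in[("scene",160,115)]]
cv2.imwrite("pics/d4.png",np.hstack(im)); print(sense()["tool_pos"],sense()["finger_gap"],sense()["ft_force"])
E
```

```text
time: 7.9
tool_pos: [556.2, -173.5, 122.2]
tcp_rot: [-178.4, 0.2, 96.2]
ft_force: [0.0, 0.0, -2.6]
finger_gap: 42.8
[ 556.12039874 -173.44947277  121.88237125] 42.478482989774214 [ 0.51032945  0.41356033 -2.72107753]
```

View pics/d4.png

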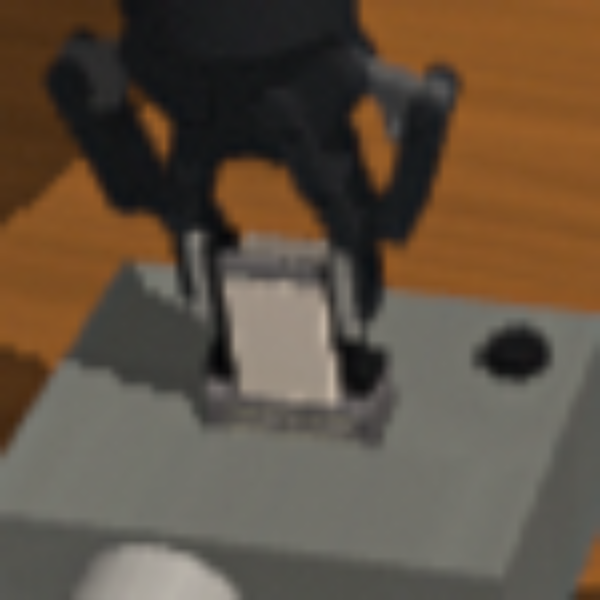

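It's coming out: the filter's top edge is visible above the slot and the wrist carries 2.7 N. I'll continue straight up.

```bash
python3 -m pendant '[[[0,0,-0.3,0],[0,0,-0.4,0],[0,0,-0.4,0],[0,0,-0.5,0],[0,0,-0.5,0],[0,0,-0.5,0],[0,0,-0.5,0],[0,0,-0.5,0],[0,0,-0.5,0],[0,0,-0.5,0]]]' 
python3 -m pendant '[[[0,0,-0.4,0],[0,0,-0.2,0],[0,0,0,0],[0,0,0,0],[0,0,0,0],[0,0,0,0],[0,0,0,0],[0,0,0,0],[0,0,0,0],[0,0,0,0]]]'
python3 - <<'E'
from bench import *
import cv2,numpy as np
im=[cv2.resize(snapshot(n)[y:y+100,x:x+100,::-1],(600,600)) for n,x,y in[("scene",150,80)]]
cv2.imwrite("pics/d5.png",np.hstack(im)); s=sense(); print(s["tool_pos"],s["finger_gap"],s["ft_force"],s["joint_pos"])
E
```

```text
time: 8.78
tool_pos: [557.9, -172.5, 221.9]
tcp_rot: [-178.3, 0.1, 96.2]
ft_force: [1.6, -0.5, -2.4]
finger_gap: 42.3
time: 9.62
tool_pos: [558.4, -172.4, 236.1]
tcp_rot: [-178.3, 0.1, 96.2]
ft_force: [0.6, 0.5, -1.7]
finger_gap: 42.4
[ 558.3460672  -172.42121027  236.02096299] 42.361185718333715 [-1.46912196 -0.17801613 -1.54172976] [ -21.63075087    6.43342263   85.91393423   -0.88904905   89.09562152
 -117.83628915]
```

View pics/d5.png

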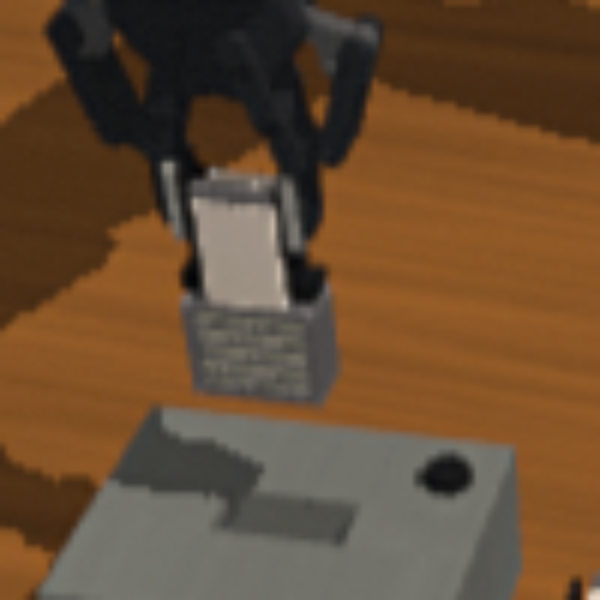

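The cassette is free. Its ribbed face (zoomed 250,350) points away from the robot and both catches are in. Next I'll travel to a point in front of the lens, then turn.

```bash
python3 -m pendant '[[[0.3,0.1,0,0],[0.6,0.1,0,0],[0.9,0.2,0,0],[0.9,0.2,0,0],[0.9,0.2,0,0],[0.9,0.2,0,0],[0.9,0.2,0,0],[0.9,0.2,0,0],[0.9,0.2,0,0],[0.9,0.2,0,0]]]' 
python3 -m pendant '[[[0.9,0.2,0,0],[0.9,0.2,0,0],[0.9,0.2,0,0],[0.9,0.2,0,0],[0.9,0.2,0,0],[0.9,0.2,0,0],[0.9,0.2,0,0],[0.9,0.2,0,0],[0.6,0.1,0,0],[0.3,0.1,0,0]]]'
```

```text
time: 10.5
tool_pos: [576.5, 4.5, 234.7]
tcp_rot: [-178.3, 0.0, 96.0]
ft_force: [-0.2, 0.1, -2.4]
finger_gap: 42.4
time: 11.33
tool_pos: [590.9, 192.3, 234.6]
tcp_rot: [-178.4, -0.2, 96.5]
ft_force: [0.5, -0.5, -1.4]
finger_gap: 42.3
```

```bash
python3 -m pendant '[[[0,0,0.1,-0.4],[0,0,0.1,-0.8],[0,0,0.1,-0.9],[0,0,0.1,-0.9],[0,0,0.1,-0.9],[0,0,0.1,-0.9],[0,0,0.1,-0.9],[0,0,0.1,-0.9],[0,0,0.1,-0.9],[0,0,0.1,-0.9]]]' 
python3 -m pendant '[[[0,0,0.05,-0.9],[0,0,0.05,-0.9],[0,0,0.05,-0.9],[0,0,0.05,-0.9],[0,0,0.05,-0.9],[0,0,0.05,-0.9],[0,0,0,-0.6],[0,0,0,-0.2],[0,0,0,0],[0,0,0,0]]]'
```

```text
time: 12.17
tool_pos: [588.8, 195.5, 214.3]
tcp_rot: [-178.8, -1.1, 136.8]
ft_force: [0.6, 0.5, -2.1]
finger_gap: 42.2
time: 13.0
tool_pos: [586.1, 198.4, 207.3]
tcp_rot: [-179.1, -1.5, 166.1]
ft_force: [-0.1, -0.1, -3.3]
finger_gap: 42.2
```

```bash
python3 -m pendant '[[[0.05,0.4,0,0],[0.05,0.7,0,0],[0.05,0.8,0.05,0],[0.05,0.8,0.05,0],[0.05,0.8,0.05,0],[0,0.5,0,0],[0,0.3,0,0],[0,0.1,0,0],[0,0,0,0],[0,0,0,0]]]'
python3 - <<'E'
from bench import *
import cv2,numpy as np
for n in("scene","top"): cv2.imwrite(f"pics/{n}6.png",snapshot(n)[:,:,::-1])
s=sense(); print(s["tool_pos"],s["tcp_rot"],s["finger_gap"],s["ft_force"],s["joint_pos"])
a=cv2.imread("pics/scene6.png")[100:280,300:480];b=cv2.imread("pics/top6.png")[150:250,60:160]
cv2.imwrite("pics/d6.png",np.hstack([cv2.resize(a,(400,400)),cv2.resize(b,(400,400))]))
E
```

```text
time: 13.83
tool_pos: [603.1, 295.8, 202.8]
tcp_rot: [-179.2, -1.5, 166.2]
ft_force: [-0.6, -1.6, -2.5]
finger_gap: 42.2
[603.11394915 295.25803237 202.87127422] [-179.17027562   -1.50045212  166.123436  ] 42.12790196689225 [ 0.64133074 -0.21142183 -3.57063789] [  21.60518893   20.90719804   72.60544012    0.19521346   88.19077558
 -144.53817608]
```

View pics/d6.png

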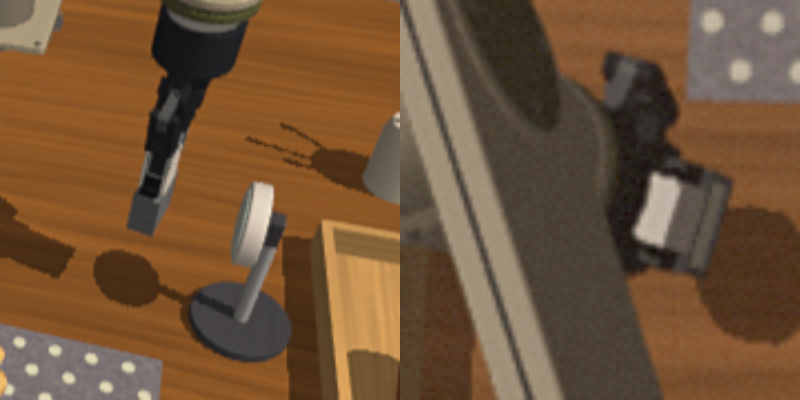

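Run:
```python
from h import *
import cv2
R=lambda y:np.array([[np.cos(y),-np.sin(y),0],[np.sin(y),np.cos(y),0],[0,0,1]])
for n in("scene","top"):
    im=cv2.imread(f"pics/{n}6.png"); im=cv2.resize(im,None,fx=4,fy=4,interpolation=cv2.INTER_CUBIC)
    f=lambda p:tuple(int(v) for v in (proj(n,p)*4+1.5))
    o=np.array([603,295.5,127.]);A=R(np.radians(166.1-90.7))
    for z0,z1,w in((0,48,30),(48,100,18)):
        for s in((1,1),(1,-1),(-1,-1),(-1,1)):
            cv2.line(im,f(o+A@[14*s[0],w*s[1],z0]),f(o+A@[14*s[0],w*s[1],z1]),(0,255,0),1)
        for z in(z0,z1):
            cv2.polylines(im,[np.array([f(o+A@[14*a,w*b,z]) for a,b in((1,1),(1,-1),(-1,-1),(-1,1))])],True,(0,0,255),1)
    L=np.array([612,384,150.]);B=R(np.radians(84))
    cv2.polylines(im,[np.array([f(L+B@[0,44*np.cos(t),44*np.sin(t)]) for t in np.linspace(0,6.28,40)])],True,(255,0,0),1)
    c=[int(v) for v in (f(o)[0],f(o)[1])]
    x0=max(c[0]-200,0);y0=max(c[1]-300,0)
    cv2.imwrite(f"pics/ov_{n}.png",im[y0:y0+500,x0-0 if n=="scene" else max(x0-100,0):][:,:500])
```

```text
(no output)
```

View pics/ov_scene.png

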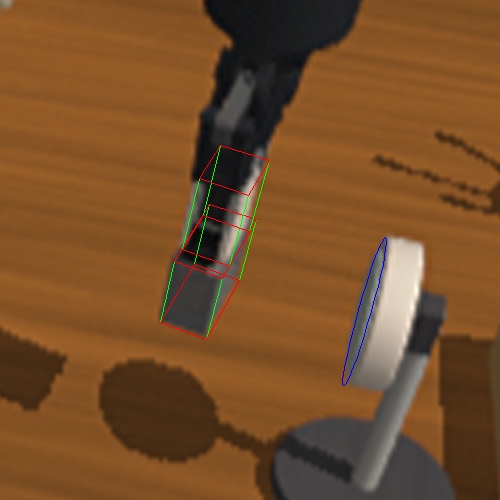

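View pics/ov_top.png

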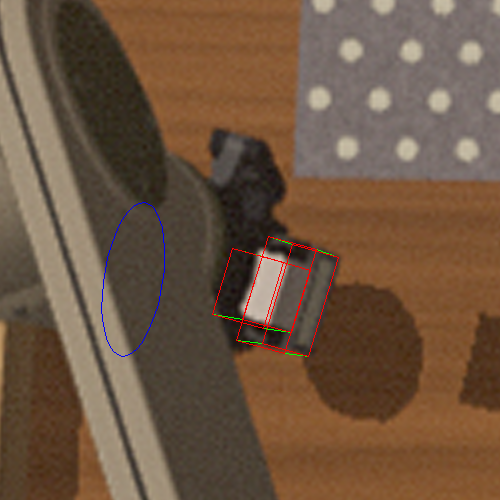

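The overlay agrees in both views: the cassette stands upright about 88 mm before the lens, within a few mm of its axis, about 8° off square (the joint 6 limit). I'll back off 10 mm and hold for over a second.

```bash
python3 -m pendant '[[[0,-0.2,0,0],[0,-0.2,0,0],[0,-0.1,0,0],[0,0,0,0],[0,0,0,0],[0,0,0,0],[0,0,0,0],[0,0,0,0],[0,0,0,0],[0,0,0,0]]]' 
python3 -m pendant '[[[0,0,0,0],[0,0,0,0],[0,0,0,0],[0,0,0,0],[0,0,0,0],[0,0,0,0],[0,0,0,0],[0,0,0,0],[0,0,0,0],[0,0,0,0]]]'
```

```text
time: 14.77
tool_pos: [601.1, 281.4, 204.1]
tcp_rot: [-179.2, -1.4, 165.9]
ft_force: [-0.1, -0.8, -1.7]
finger_gap: 42.5
time: 15.6
tool_pos: [600.9, 281.9, 203.9]
tcp_rot: [-179.2, -1.5, 165.9]
ft_force: [1.0, 0.1, -2.3]
finger_gap: 42.3
```

```bash
python3 -m pendant '[[[0,0,0,0.4],[0,0,0,0.8],[0,0,0,0.9],[0,0,0,0.9],[0,0,0,0.9],[0,0,0,0.9],[0,0,0,0.9],[0,0,0,0.9],[0,0,0,0.9],[0,0,0,0.9]]]' 
python3 -m pendant '[[[0,0,0,0.9],[0,0,0,0.9],[0,0,0,0.9],[0,0,0,0.9],[0,0,0,0.9],[0,0,0,0.9],[0,0,0,0.9],[0,0,0,0.9],[0,0,0,0.9],[0,0,0,0.9]]]' 
python3 -m pendant '[[[0,0,0,0.9],[0,0,0,0.9],[0,0,0,0.9],[0,0,0,0.9],[0,0,0,0.9],[0,0,0,0.9],[0,0,0,0.9],[0,0,0,0.9],[0,0,0,0.9],[0,0,0,0.9]]]'
```

```text
time: 16.43
tool_pos: [601.0, 281.7, 204.0]
tcp_rot: [-178.4, -0.6, 125.8]
ft_force: [-0.9, 0.4, -1.8]
finger_gap: 42.5
time: 17.27
tool_pos: [601.1, 281.6, 204.1]
tcp_rot: [-178.5, 0.7, 82.4]
ft_force: [-0.2, -0.7, -2.5]
finger_gap: 42.9
time: 18.1
tool_pos: [601.1, 281.5, 204.1]
tcp_rot: [-179.4, 1.5, 39.0]
ft_force: [0.1, -0.2, -2.2]
finger_gap: 42.6
```

```bash
python3 -m pendant '[[[0,0,0,0.9],[0,0,0,0.9],[0,0,0,0.9],[0,0,0,0.9],[0,0,0,0.9],[0,0,0,0.9],[0,0,0,0.9],[0,0,0,0.9],[0,0,0,0.9],[0,0,0,0.9]]]' 
python3 -m pendant '[[[0,0,0,0.4],[0,0,0,0.2],[0,0,0,0],[0,0,0,0],[0,0,0,0],[0,0,0,0],[0,0,0,0],[0,0,0,0],[0,0,0,0],[0,0,0,0]]]'
python3 - <<'E'
from bench import *
from h import *
import cv2,numpy as np
s=sense(); print(s["tool_pos"],s["tcp_rot"],s["finger_gap"],s["ft_force"],s["joint_pos"])
R=lambda y:np.array([[np.cos(y),-np.sin(y),0],[np.sin(y),np.cos(y),0],[0,0,1]])
out=[]
for n in("scene","top"):
    im=snapshot(n)[:,:,::-1]; im=cv2.resize(im,None,fx=4,fy=4,interpolation=cv2.INTER_CUBIC)
    f=lambda p:tuple(int(v) for v in (proj(n,p)*4+1.5))
    o=np.array([601,281.5,127.]);A=R(np.radians(s["tcp_rot"][2]-90.7))
    raw=im.copy()
    for z0,w in((0,30),(48,30),(100,18)):
        cv2.polylines(im,[np.array([f(o+A@[14*a,w*b,z0]) for a,b in((1,1),(1,-1),(-1,-1),(-1,1))])],True,(0,0,255),1)
    x,y=f(o+[0,0,60]); x0=max(x-200,0);y0=y-200
    out+=[raw[y0:y0+400,x0:x0+400],im[y0:y0+400,x0:x0+400]]
cv2.imwrite("pics/fin.png",np.hstack([out[0],out[3]]));cv2.imwrite("pics/fin2.png",np.hstack([out[1],out[2]]))
E
```

```text
time: 18.93
tool_pos: [601.2, 281.4, 204.2]
tcp_rot: [179.4, 1.5, -4.5]
ft_force: [0.2, 0.2, -1.8]
finger_gap: 42.2
time: 19.77
tool_pos: [601.2, 281.3, 204.3]
tcp_rot: [179.3, 1.5, -7.4]
ft_force: [-0.2, 0.2, -3.1]
finger_gap: 42.1
[601.23049706 281.34377152 204.28326857] [179.34767349   1.49880065  -7.35815574] 42.135218025996174 [-0.16192812  0.17148723 -3.05402837] [20.58397367 19.59936679 74.06888345  0.12599481 87.96147425 27.92732402]
```

View pics/fin.png

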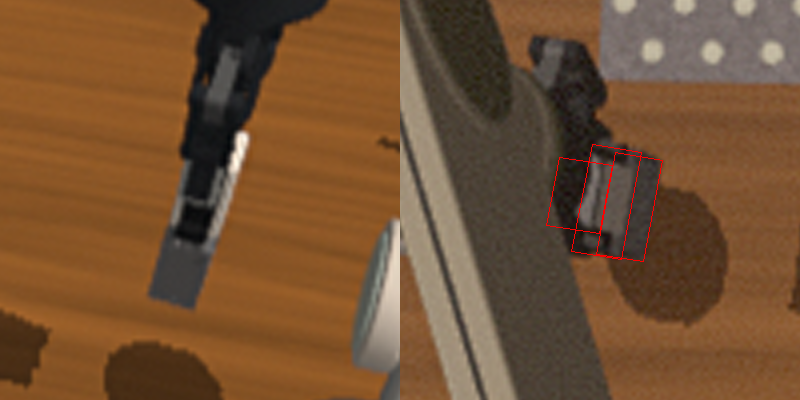

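View pics/fin2.png

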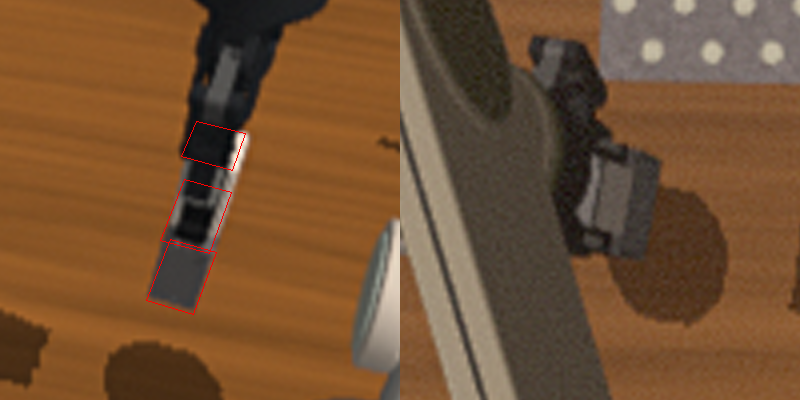

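The cassette is upright with its plain face to the lens. The raised grey bar is on the side away from the lens. By calculation it is about 102 mm from the lens and within a few mm of its axis. I'm handing in.

Run:
```python
from bench import *
s=sense();print(abs(s["qd"]).max(),s["finger_gap"])
print(hand_in())
```

```text
0.10530529162444774 42.44120878043036
the job is handed in; nothing more can be done
None
```

I pinched the cassette's catches and lifted it straight out of the extractor. I held its ribbed face to the lens for about 1.7 s, then turned it about 173° so the plain face is towards the lens. I handed in at about 20 s with the cassette still held in the air; no verdict was reported.

**Final pose (last checks):**
- The tool was at (601, 281, 204) mm and still. That puts the filter's middle about 102 mm from the lens, within about 5 mm of its axis.
- The cassette is about 2° from square and under 2° from upright. The outlines drawn from these numbers matched both camera views to a few mm.
- The wrist carried roughly 2–3 N throughout, which fits the cassette's weight.
- I kept the path well clear of the cup, jar and stamp, but did not measure their positions again afterwards.

**What did not match exactly:**
- **Finger opening:** it read a steady 42–43 mm, where 48 mm was given for pinched catches. I could not read the catch joints or the grip contact force directly. The hooks came free of the rim and the pictures show the fingers on the catches, so I took them as fully pressed in.
- **Ribbed-face hold:** I stopped about 9° short of square to stay inside the last joint's range. That is within the 0.5 rad allowed.

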